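# Clamp the ink-tank stand and lift out the tall tank

### The arm

A 6-joint arm with a two-finger parallel gripper is mounted at the origin on the work surface. World frame = base frame: x ahead of the robot, y to its left, z up, the work surface at z = 0. Lengths are in m, angles in rad, forces in N, time in s.
With the tool pointing down it reaches from about 0.325 to 0.85 m from the base axis. Payload 15.5 kg.
Tool frame: the origin (TCP) lies midway between the tips of the shut fingers; the grasp point (between the pads) lies r.grip_point_offset behind it (r.grip_point_offset is the distance from the TCP to the grasp point, in m); z points along the fingers, y is the line along which they close (so a half turn about z gives the same grasp; the last joint's range is limited). The gripper opens to 91 mm and grips with 3 to 60 N. Pads are 32 mm wide; open, the fingers measure 118 mm over their backs; the gripper's body (76 mm by 178 mm) begins 60 mm behind the grasp point.
Start: joints at [-1.27, 0.494, 1.345, -0, 1.302, -0.096], TCP at [0.242, -0.576, 0.214] pointing down, gripper open.
Joint ranges: [-2.91, 2.91], [-0.82, 2.16], [0.22, 2.67], [-1.22, 4.37], [0.12, 2.79], [-3.08, 3.08]. Speed limits (rad/s): [1.89, 1.89, 2.57, 3.01, 3.01, 3.01].

### API

Orientations are given as a rotation vector (axis times angle).
In Python, from bench import r gives the robot as it stands.
- The arm moves only by the shell command python3 -m inch 'ROWS' [FORCE]. ROWS is JSON, a list that holds one entry, the list of rows, each a list of 5 numbers: the shift along the tool's x, y, z in mm, then the turn about the tool's z in degrees, then the opening, from -1 (shut) to 1 (fully open). A call has 1 to 8 rows; each row is the pose to reach, as a shift and turn from the pose commanded when the call began, along the tool's axes at that moment; what a row does not reach only later rows make up. A row lasts 1/8 s, in which the tool goes at most 62.5 mm and 10.7 degrees, less where a joint would pass 70% of its speed; a pose out of reach is approached as far as the arm can. A call with a gripper value outside its range is refused whole. The fingers move at their own pace and stop on an object; FORCE is the grip in N (left out, the last holds). Time passes only in rows, so rows that repeat a pose let the fingers close. It gives the time, the measured TCP pose, the force, the opening and the grip force at its end, in the units of the state.
- r.read_state(): the state, without advancing time (a new reading comes with each control period).
- r.read_camera(name): name is "scene" or "top" or "wrist"; returns (picture, depth): 400x640x3 uint8, red, green, blue; 400x640 float32, m along the optical axis (not along the pixel's ray), 0 where there is no reading.
- r.camera_model(name): a dict with "fovy" (degrees; the focal length in pixels is half the picture's height over the tangent of half this angle, whatever the lens; pixels are square), "cx", "cy" (the principal point, pixels), "R" (3x3) and "t" (3): a world point X has camera coordinates R X + t. Camera axes: x right, y down, z forward; pixel columns grow to the right and rows downward; lengths in m; the calibration is good to about 2 mm. A picture is of the moment at which its call begins: read the wrist's pose just before it. camera_model takes no time and is no camera call; for the wrist camera it gives the pose at the moment of the call.
- r.sign_off(): hands the job in; it is judged then, once.
Trained networks look in the newest picture that a camera, given by its name, has taken for a name from the list of things; names that differ only in an ending like _2 or _b are one class to them, and where a whole thing is asked for, a point or a joint stands for the part that bears it (a point fixed in the world has none). Each returns a list of dicts, best first, with "score" (0 to 1); they miss things now and then, are a little off and sometimes report something else, mostly with a low value. They report only what shows in the picture. A call takes as long as a camera call.
- r.recognise(camera, name): "xyz" ([x, y, z] in m, in the coordinates of the camera as it stood for that picture, good to about 4 mm: the middle of the surface that is visible of it).
- r.cut_out(camera, name): "pixels" (400x640 bool, what is visible of it).
- r.tip_of(camera, name): "xyz" ([x, y, z] in m, in the coordinates of the camera as it stood for that picture, good to about 4 mm: a listed point, or the origin of a listed thing).
The state is a dict: "time": time; "joint_positions": joint angles; "qvel": joint speeds; "tau": joint torques, N m; "tcp_pos": TCP position; "tool_rot": TCP orientation; "wrist_force": force on the tool from outside, world axes, zero at the start; "ft_torque": the same for the moment, N m; "opening": finger opening in m; "grasp_force": force on a finger pad.
Only numpy, scipy, OpenCV 4.12 (cv2) and the standard library are available. Lean on these libraries where they do the work, as an engineer would, in place of code of your own. Each camera call takes 0.05 s, during which the arm holds its last target. There are 200 camera calls.

### The job

On the printer repair bench, wind the crank of the bench clamp clockwise (seen from above) until its rubber pad meets the long foot of the ink-tank stand, and about a quarter turn more so that it presses firmly. Then draw the tall empty tank straight up out of its bay without tipping it, until its underside is a few centimetres above the tops of the two short tanks, and finish there with the gripper still holding it, steady and level: do not put it down. Leave the clamp tight, the stand where it is, the short tanks in their bays and the bottle, screwdriver and parts tray alone.

Things in the scene. Friction and masses are not known exactly. Their poses are not given: they have to be found in the camera images.
- clamp: Fixed bench clamp, grey C-shaped frame 110 mm high. Origin: on the bench, on the vertical screw axis, under the pad. z up; own +y points from the screw axis to the column (34 x 34 mm, centre 66 mm off), so the stand lies towards -y. The overhanging arm is 34 mm wide, 86 to 110 mm above the bench.
- crank (a joint): Turn of the clamp's crank about the vertical screw axis, rad: 0 = open, grows clockwise from above, stop at 9.5; starts at 0.5 to 3.8. The handle goes round at constant height; one turn lowers the pad 10 mm. The pad meets the foot at about 7.5, then its spring (6 N/mm) builds up pressure: 6 N at 8.2, 14 N at 9.0, 18 N at the stop. Stays where left (friction 0.1 N m, about 3 N at the handle).
- crank_handle (a point): Grip point on the crank's upright black handle, 157 mm above the bench, 40 mm from the screw axis; goes round with the crank. The handle is a round sleeve 15 mm in diameter, 129 to 175 mm above the bench, spinning freely on its pin. Below it the flat steel crank arm (top 127 mm), at the axis a hub 24 mm across (top 131 mm).
- pad: Round rubber pad under the clamp's ram, 26 mm in diameter, 12 mm thick; it moves straight down with the crank. The origin moves with the pad, the pad's underside is 22 mm above this origin; the origin is at bench height with the crank at 0.
- stand: Loose white plastic stand, 0.5 kg. Origin: centre of the bay row, at the bench top. Three open-topped bays at own x = -38, 0, +38 mm, each 34 (x) by 54 mm (y) inside, floor 12 mm and wall tops 42 mm above the bench; 122 x 66 mm outside. A flat foot 44 mm wide, 10 mm thick, reaches along +y to y = 170 mm; the clamp pad is over it near y = 150 mm.
- tall_tank: The tall ink tank, empty, closed, grey plastic box 30 (own x) by 50 (own y) by 130 mm high, 0.12 to 0.28 kg, standing in any one of the three bays, sides parallel to the stand's, 2 mm play all round. Origin: centre of its underside (12 mm above the bench when seated), z up. Its top is then 142 mm above the bench, plus a black bung 14 mm in diameter, 5 mm high.
- short_tank_a: A short ink tank of the same kind, 30 x 50 x 75 mm, in another bay; top 87 mm above the bench plus a 5 mm bung, so that the tall tank stands 50 mm proud. Origin: centre of its underside.
- short_tank_b: The second short tank, exactly like short_tank_a, in the remaining bay.
- cleaner: White plastic bottle, 52 mm in diameter, 130 mm high, on the bench to the right of the work. Origin: centre of its underside. Leave alone.
- screwdriver: Screwdriver lying on the bench on the right, along its own x. Leave alone.
- parts_tray: Black open tray, 100 x 140 x 30 mm, on the bench on the left. Origin: centre of its underside. Leave alone.

How it is judged:
On the way, in this order (a step that is already met when the one before it is completed fails the run):
1. the clamp pad presses on the stand's foot with more than 6 N (contact force between pad and stand above 6 N), for 0.3 s.
2. the tall tank is held in the air, level and steady, clear of everything, for one second (height (world z) of tall_tank above 0.1 m and angle between tall_tank's own z axis and vertical below 0.1 rad and linear speed of tall_tank below 0.03 m/s and angular speed of tall_tank below 0.3 rad/s and contact force between tall_tank and the fingers above 0.5 N and contact force between tall_tank and stand below 0.05 N and contact force between tall_tank and short_tank_a below 0.05 N and contact force between tall_tank and short_tank_b below 0.05 N and contact force between tall_tank and clamp below 0.05 N and contact force between tall_tank and cleaner below 0.05 N), for 1 s.
At the end, for the whole second after the job is handed in: Fingers hold the tall tank, underside over 100 mm above the bench, tilt under 0.10 rad, slower than 0.03 m/s and 0.3 rad/s, touching nothing else; pad presses the foot with over 6 N; stand within 15 mm of its start; short tanks seated in their bays (within 5 mm of the floor) (all of step 2 and contact force between pad and stand above 6 N and distance of stand from where it was at the start of the episode below 0.015 m and z of each of short_tank_a, short_tank_b in the frame of stand below 0.017 m and x of short_tank_a in the frame of stand between -0.045 and 0.045 m and y of short_tank_a in the frame of stand between -0.008 and 0.008 m and x of short_tank_b in the frame of stand between -0.045 and 0.045 m and y of short_tank_b in the frame of stand between -0.008 and 0.008 m); the arm keeps its last pose, push and grip.
It fails at once if the tall tank is tipped more than 0.35 rad (angle between tall_tank's own z axis and vertical above 0.35 rad).
It fails at once if the stand is shifted more than 20 mm (distance of stand from where it was at the start of the episode above 0.02 m).
It fails at once if a short tank is moved more than 20 mm (distance of any of short_tank_a, short_tank_b from where it was at the start of the episode above 0.02 m).
It fails at once if the bottle, screwdriver or tray is moved more than 30 mm (distance of any of cleaner, screwdriver, parts_tray from where it was at the start of the episode above 0.03 m).
It also fails if it takes over 61 s, if anything falls off the work surface, if the arm or the gripper's body presses on something with over 40 N, if the wrist force passes 120 N, or if a joint passes its speed limit or range.

## Working session

There is one attempt and no reset: what is moved stays moved. The work goes in short steps, Python scripts to look and compute and a shell command to move; the robot and the scene stay as the last step left them, time stands still between calls to the robot, and variables do not carry over. Pictures are saved under pics/ and viewed, at most 10 in all, crops included, and the job is handed in when it is done.

```bash
ls; mkdir -p pics; cat > h.py <<'E'
from bench import r
import numpy as np, cv2
from scipy.spatial.transform import Rotation as Ro
def w(cam,p):
    m=r.camera_model(cam); return np.array(m["R"]).T@(np.array(p)-np.array(m["t"]))
def snap(cam,name=None):
    p,d=r.read_camera(cam)
    if name: cv2.imwrite(f"pics/{name}.png",p[:,:,::-1])
    return p,d
E
python3 - <<'E'
from h import *
s=r.read_state(); print(s["time"],s["tcp_pos"],s["tool_rot"],s["opening"],r.grip_point_offset)
print(Ro.from_rotvec(s["tool_rot"]).as_matrix().round(3))
ims=[]
for c in ("scene","top"):
    p,d=snap(c); ims.append(cv2.resize(p,(480,300)))
    cv2.imwrite(f"pics/{c}0.png",p[:,:,::-1])
    for n in ("clamp","crank_handle","pad","stand","tall_tank","short_tank_a","cleaner"):
        for o in r.tip_of(c,n)[:2]: print(c,n,round(o["score"],2),w(c,o["xyz"]).round(3))
print(r.read_state()["time"])
E
```

```text
pics
0.0 [ 0.24142434 -0.57605546  0.21331835] [-3.07872958e+00 -6.19004272e-01  2.39103941e-04] 0.09138768880797424 0.0188
[[ 0.922  0.386 -0.   ]
 [ 0.386 -0.922  0.001]
 [ 0.    -0.001 -1.   ]]
scene clamp 0.74 [ 0.517 -0.071  0.01 ]
scene clamp 0.59 [ 0.531  0.087 -0.004]
scene crank_handle 0.45 [0.503 0.117 0.155]
scene pad 0.51 [0.532 0.092 0.001]
scene stand 0.63 [ 0.514 -0.067 -0.004]
scene tall_tank 0.93 [ 0.556 -0.066  0.011]
scene tall_tank 0.43 [ 0.698 -0.37  -0.002]
scene short_tank_a 0.7 [ 0.512 -0.07   0.009]
scene short_tank_a 0.59 [ 0.476 -0.062  0.008]
scene cleaner 0.57 [ 0.697 -0.372 -0.003]
scene cleaner 0.55 [0.43  0.387 0.001]
top clamp 0.73 [ 0.531  0.091 -0.001]
top crank_handle 0.62 [0.507 0.116 0.159]
top stand 0.63 [ 0.507 -0.065 -0.001]
top tall_tank 0.76 [ 0.55  -0.071  0.011]
top short_tank_a 0.71 [ 0.513 -0.065  0.009]
top short_tank_a 0.59 [ 0.478 -0.06   0.01 ]
top cleaner 0.68 [ 0.702 -0.371  0.002]
top cleaner 0.68 [ 0.463 -0.301 -0.003]
0.8
```

View pics/scene0.png

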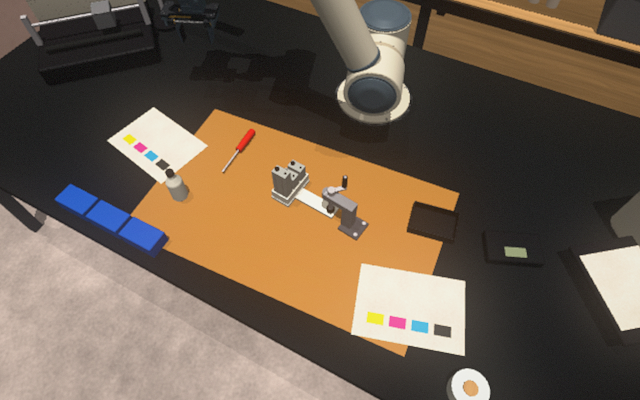

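View pics/top0.png

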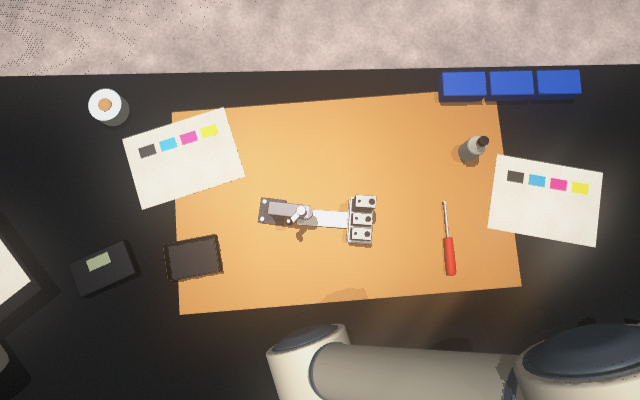

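The pictures show the clamp at about (300,214) in the top view, its handle on the near side, and the tanks at (360,220). The tall tank is in the far bay. I'll move above them for a wrist look.

```bash
python3 -m inch '[[[60,-60,-30,10,1],[120,-118,-60,20,1],[180,-177,-80,22.7,1],[240,-236,-80,22.7,1],[300,-295,-80,22.7,1],[360,-354,-80,22.7,1],[420,-413,-80,22.7,1],[479,-471,-80,22.7,1]]]'; python3 -m inch '[[[0,0,0,0,1],[0,0,0,0,1],[0,0,0,0,1],[0,0,0,0,1]]]'
python3 - <<'E'
from h import *
s=r.read_state(); print(s["time"],s["tcp_pos"],Ro.from_rotvec(s["tool_rot"]).as_matrix().round(3).tolist())
m=r.camera_model("wrist"); print(m["fovy"],-np.array(m["R"]).T@m["t"], np.array(m["R"]).round(2).tolist())
c="wrist"; p,d=snap(c,"w1")
for n in ("clamp","crank_handle","pad","stand","tall_tank","short_tank_a"):
    for o in r.tip_of(c,n)[:2]: print(c,n,round(o["score"],2),w(c,o["xyz"]).round(4))
E
```

```text
time: 1.8
tcp_pos: [0.4314, -0.123, 0.2912]
tool_rot: [3.141, 0.001, 0.001]
wrist_force: [0.7, -1.6, -0.0]
opening: 0.0911
grasp_force: 0.0
time: 2.3
tcp_pos: [0.4305, -0.1259, 0.2907]
tool_rot: [3.142, -0.002, -0.0]
wrist_force: [-0.2, 0.2, 0.6]
opening: 0.0913
grasp_force: 0.0
2.3 [ 0.43052367 -0.12594555  0.29074821] [[1.0, -0.001, -0.0], [-0.001, -1.0, -0.0], [-0.0, 0.0, -1.0]]
70.32252939876977 [ 0.5033893  -0.12598432  0.46077462] [[-0.0, -1.0, 0.0], [-0.97, 0.0, 0.25], [-0.25, 0.0, -0.97]]
wrist clamp 0.66 [0.5343 0.093  0.0023]
wrist crank_handle 0.65 [0.5065 0.1196 0.1557]
wrist pad 0.53 [0.5384 0.0843 0.0042]
wrist stand 0.81 [ 0.5171 -0.0619 -0.002 ]
wrist tall_tank 0.83 [ 0.5571 -0.0691  0.0104]
wrist short_tank_a 0.87 [ 0.5189 -0.0659  0.0109]
wrist short_tank_a 0.61 [ 0.4754 -0.0579  0.0086]
```

View pics/w1.png

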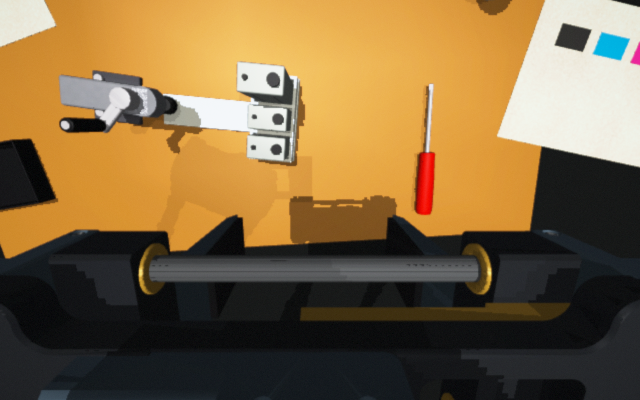

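The wrist view shows the crank hub at (121,99), the handle at (82,125), and the tall tank's top at (262,78). I'll centre the camera and measure from depth.

```bash
python3 -m inch '[[[-10,-50,0,0,1],[-10,-100,0,0,1],[-10,-150,0,0,1],[-10,-170,0,0,1],[-10,-170,0,0,1],[-10,-170,0,0,1],[-10,-170,0,0,1]]]'
python3 - <<'E'
from h import *
s=r.read_state(); print(s["time"],s["tcp_pos"])
c="wrist"; m=r.camera_model(c); p,d=snap(c,"w2")
f=200/np.tan(np.radians(m["fovy"]/2)); v,u=np.mgrid[:400,:640]
P=np.stack([(u-m["cx"])/f*d,(v-m["cy"])/f*d,d],-1); W=(P-np.array(m["t"]))@np.array(m["R"])
W[d==0]=9
def reg(x0,x1,y0,y1,z0,z1):
    return (W[...,0]>x0)&(W[...,0]<x1)&(W[...,1]>y0)&(W[...,1]<y1)&(W[...,2]>z0)&(W[...,2]<z1)
def rect(n,k):
    q=W[k]; b=cv2.minAreaRect((q[:,:2]*1000).astype(np.float32)); print(n,len(q),q.mean(0).round(4),b)
rect("tall top",reg(.5,.62,-.14,-.01,.134,.145))
rect("short tops",reg(.43,.62,-.14,-.01,.08,.089))
rect("handle top",reg(.46,.6,.03,.2,.165,.18))
rect("handle",reg(.46,.6,.03,.2,.14,.18))
rect("hub",reg(.46,.6,.03,.2,.1285,.135))
rect("crankarm",reg(.46,.6,.03,.2,.12,.135))
rect("clamp arm",reg(.46,.6,.03,.2,.106,.114))
rect("foot",reg(.4,.65,-.03,.08,.007,.014))
for n in ("clamp","crank_handle","pad","stand","tall_tank"):
    for o in r.tip_of(c,n)[:1]: print(c,n,round(o["score"],2),w(c,o["xyz"]).round(4))
E
```

```text
time: 3.52
tcp_pos: [0.4208, 0.0443, 0.2908]
tool_rot: [3.141, -0.001, 0.0]
wrist_force: [-0.3, -0.0, 0.2]
opening: 0.0915
grasp_force: 0.0
3.525 [0.42082961 0.04428468 0.29079452]
tall top 1398 [ 0.5519 -0.0654  0.141 ] ((552.4163818359375, -68.30809783935547), (49.87705993652344, 30.67437171936035), 84.05390930175781)
short tops 1765 [ 0.4994 -0.0604  0.086 ] ((514.2794799804688, -64.98733520507812), (50.574764251708984, 105.17464447021484), 84.70392608642578)
handle top 209 [0.5058 0.1158 0.1737] ((506.1048583984375, 116.47688293457031), (13.976821899414062, 13.779990196228027), 0.06472481042146683)
handle 278 [0.5057 0.1147 0.1686] ((505.9125061035156, 116.44319915771484), (13.805628776550293, 14.35657024383545), 87.11923217773438)
hub 387 [0.5336 0.0897 0.1302] ((524.5948486328125, 101.04913330078125), (22.680217742919922, 54.58180236816406), 39.930328369140625)
crankarm 706 [0.5268 0.0958 0.1283] ((524.2352294921875, 101.41058349609375), (22.993389129638672, 55.581748962402344), 39.46005630493164)
clamp arm 2334 [0.5398 0.1229 0.109 ] ((538.482177734375, 116.22006225585938), (111.71197509765625, 34.0334587097168), 82.02527618408203)
foot 2065 [0.5214 0.02   0.0092] ((517.31640625, 12.121803283691406), (125.27827453613281, 75.20823669433594), 65.36808776855469)
wrist clamp 0.8 [0.5371 0.0892 0.0037]
wrist crank_handle 0.97 [0.5059 0.1213 0.1551]
wrist stand 0.58 [ 0.5179 -0.0636 -0.0042]
wrist tall_tank 0.7 [0.5039 0.1183 0.154 ]
```

View pics/w2.png

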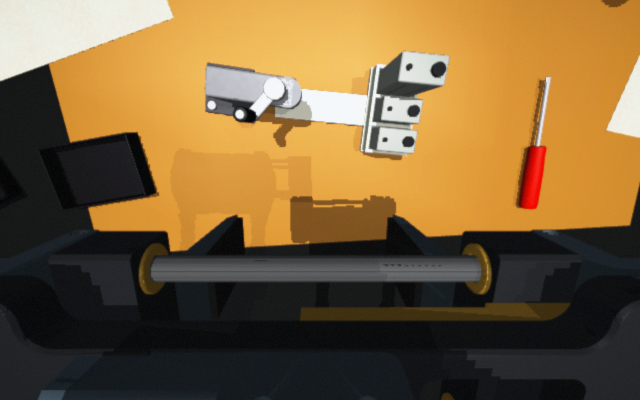

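Measurements from this view (handle (241,115), hub (276,88)):
- **Screw axis:** about (0.5347, 0.089)
- **Handle:** (0.506, 0.1165), at 136°
- **Tall tank:** (0.5524, -0.068), long side at 84°

Next I grip the handle.

```bash
python3 -m inch '[[[45,-40,30,0,1],[85,-72,60,0,1],[85,-72,90,0,1],[85,-72,120,0,1],[85,-72,140,0,1],[85,-72,150,0,1],[85,-72,150,0,1],[85,-72,150,0,1]]]' 25; python3 -m inch '[[[0,0,0,0,-0.3],[0,0,0,0,-0.7],[0,0,0,0,-1],[0,0,0,0,-1],[0,0,0,0,-1],[0,0,0,0,-1]]]' 25
python3 - <<'E'
import numpy as np
a=np.radians(136)
for st in (15,):
  for base in (136,16,-104):
    b=np.radians(base); print(base)
    for k in range(1,9):
        t=b-np.radians(st*k); print([round(40*(np.cos(t)-np.cos(b)),1),round(-40*(np.sin(t)-np.sin(b)),1)],end=',')
    print()
E
```

```text
time: 4.82
tcp_pos: [0.5062, 0.1172, 0.1416]
tool_rot: [-3.141, -0.001, -0.002]
wrist_force: [-0.1, 0.4, -0.3]
opening: 0.0911
grasp_force: 0.0
time: 5.58
tcp_pos: [0.5057, 0.1171, 0.1408]
tool_rot: [3.142, 0.001, 0.0]
wrist_force: [0.5, 0.3, 0.2]
opening: 0.0343
grasp_force: 0.0
136
[np.float64(8.2), np.float64(-6.5)],[np.float64(17.7), np.float64(-10.7)],[np.float64(28.1), np.float64(-12.2)],[np.float64(38.5), np.float64(-11.0)],[np.float64(48.2), np.float64(-7.2)],[np.float64(56.6), np.float64(-1.0)],[np.float64(63.1), np.float64(7.2)],[np.float64(67.2), np.float64(16.8)],
16
[np.float64(1.5), np.float64(10.3)],[np.float64(0.4), np.float64(20.7)],[np.float64(-3.5), np.float64(30.4)],[np.float64(-9.7), np.float64(38.8)],[np.float64(-17.8), np.float64(45.3)],[np.float64(-27.4), np.float64(49.5)],[np.float64(-37.8), np.float64(51.0)],[np.float64(-48.1), np.float64(49.8)],
-104
[np.float64(-9.7), np.float64(-3.8)],[np.float64(-18.1), np.float64(-10.0)],[np.float64(-24.6), np.float64(-18.2)],[np.float64(-28.8), np.float64(-27.8)],[np.float64(-30.3), np.float64(-38.1)],[np.float64(-29.1), np.float64(-48.5)],[np.float64(-25.3), np.float64(-58.2)],[np.float64(-19.1), np.float64(-66.6)],
```

```bash
python3 -m inch '[[[0,0,0,0,-1],[0,0,0,0,-1],[0,0,0,0,-1],[0,0,0,0,-1]]]' 25;  python3 -m inch '[[[8.2,-6.5,0,0,-1],[17.7,-10.7,0,0,-1],[28.1,-12.2,0,0,-1],[38.5,-11,0,0,-1],[38.5,-11,0,0,-1],[38.5,-11,0,0,-1]]]'
```

```text
time: 6.08
tcp_pos: [0.5057, 0.117, 0.1408]
tool_rot: [3.141, 0.001, 0.0]
wrist_force: [0.2, -1.8, 0.9]
opening: 0.0142
grasp_force: 25.0
time: 6.82
tcp_pos: [0.5451, 0.1279, 0.1408]
tool_rot: [3.141, 0.001, 0.001]
wrist_force: [-0.8, -6.0, 1.2]
opening: 0.0142
grasp_force: 25.0
```

```bash
python3 -m inch '[[[9.7,3.8,0,0,-1],[18.1,10,0,0,-1],[24.6,18.2,0,0,-1],[28.8,27.8,0,0,-1],[30.3,38.1,0,0,-1],[29.1,48.5,0,0,-1],[25.3,58.2,0,0,-1],[19.1,66.6,0,0,-1]]]'; python3 -m inch '[[[0,0,0,0,-1],[0,0,0,0,-1]]]'
python3 - <<'E'
import numpy as np
b=np.radians(-44); print([[float(round(40*(np.cos(t)-np.cos(b)),1)),float(round(-40*(np.sin(t)-np.sin(b)),1))] for t in b-np.radians(15*np.arange(1,9))])
E
```

```text
time: 7.82
tcp_pos: [0.5639, 0.0618, 0.1408]
tool_rot: [-3.141, -0.001, -0.001]
wrist_force: [-0.8, 6.9, 0.9]
opening: 0.0147
grasp_force: 25.0
time: 8.07
tcp_pos: [0.5634, 0.0615, 0.1408]
tool_rot: [3.141, 0.001, -0.0]
wrist_force: [-2.2, -1.4, 2.1]
opening: 0.0146
grasp_force: 25.0
[[-8.2, 6.5], [-17.7, 10.7], [-28.1, 12.2], [-38.5, 11.0], [-48.2, 7.2], [-56.6, 1.0], [-63.1, -7.2], [-67.2, -16.8]]
```

```bash
python3 -m inch '[[[-8.2,6.5,0,0,-1],[-17.7,10.7,0,0,-1],[-28.1,12.2,0,0,-1],[-38.5,11,0,0,-1],[-48.2,7.2,0,0,-1],[-56.6,1,0,0,-1],[-63.1,-7.2,0,0,-1],[-67.2,-16.8,0,0,-1]]]'; python3 -m inch '[[[0,0,0,0,-1],[0,0,0,0,-1]]]'
python3 - <<'E'
from h import *
for c in ("scene",):
    p,d=snap(c,"s2"); cv2.imwrite("pics/s2c.png",cv2.resize(p[150:250,260:400,::-1],(784,560),interpolation=cv2.INTER_CUBIC))
    for n in ("pad","crank_handle"):
        for o in r.tip_of(c,n)[:2]: print(c,n,round(o["score"],2),w(c,o["xyz"]).round(4))
b=np.radians(-164); print([[float(round(40*(np.cos(t)-np.cos(b)),1)),float(round(-40*(np.sin(t)-np.sin(b)),1))] for t in b-np.radians(10*np.arange(1,25))])
E
```

```text
time: 9.07
tcp_pos: [0.4957, 0.0789, 0.1408]
tool_rot: [3.141, 0.001, -0.0]
wrist_force: [4.6, -1.8, -3.0]
opening: 0.0144
grasp_force: 25.0
time: 9.32
tcp_pos: [0.4959, 0.0787, 0.1408]
tool_rot: [-3.141, -0.001, 0.001]
wrist_force: [-0.6, 2.4, 2.1]
opening: 0.0145
grasp_force: 25.0
scene pad 0.49 [ 0.534   0.0883 -0.0088]
scene crank_handle 0.44 [0.4956 0.0784 0.1586]
[[-1.3, -6.8], [-1.5, -13.8], [-0.4, -20.7], [1.9, -27.3], [5.3, -33.4], [9.7, -38.8], [14.9, -43.4], [20.9, -47.0], [27.4, -49.5], [34.3, -50.8], [41.2, -50.9], [48.1, -49.8], [54.7, -47.6], [60.8, -44.2], [66.2, -39.8], [70.8, -34.5], [74.4, -28.6], [76.9, -22.1], [78.2, -15.2], [78.4, -8.2], [77.3, -1.3], [75.0, 5.2], [71.6, 11.3], [67.2, 16.8]]
```

View pics/s2c.png

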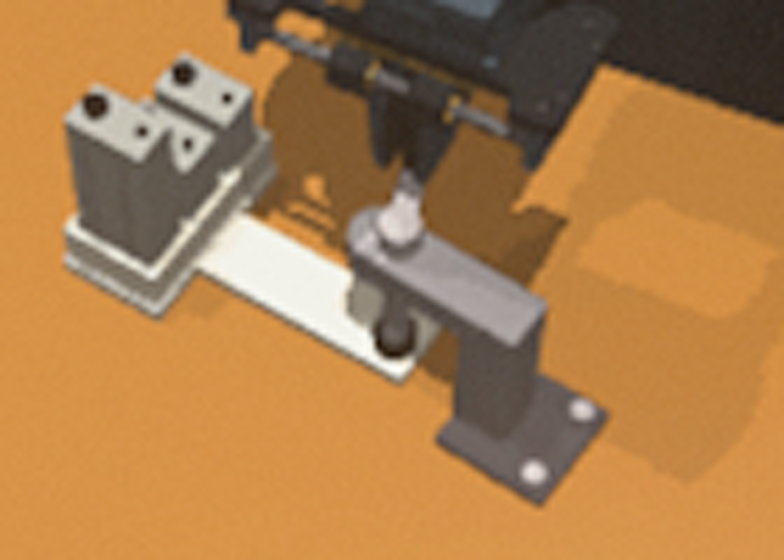

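The scene crop shows the pad low over the foot at (395,335), with the handle still gripped. I'll estimate the pad height from depth relative to the foot.

```bash
cat > pad.py <<'E'
from h import *
c="scene"; m=r.camera_model(c); p,d=snap(c)
f=200/np.tan(np.radians(m["fovy"]/2)); v,u=np.mgrid[:400,:640]
W=(np.stack([(u-m["cx"])/f*d,(v-m["cy"])/f*d,d],-1)-np.array(m["t"]))@np.array(m["R"])
q=r.cut_out(c,"pad"); print([ (round(o["score"],2),int(o["pixels"].sum())) for o in q])
k=(abs(W[...,0]-.535)<.025)&(abs(W[...,1]-.085)<.03)&(W[...,2]<.08)&(d>0)
for V,U in np.argwhere(k): 
    if p[V,U].max()<130: print(V,U,(W[V,U]*1000).round(0).tolist(),p[V,U].tolist())
kf=(abs(W[...,0]-.53)<.03)&(abs(W[...,1]-.02)<.03)&(W[...,2]<.03)&(p.min(-1)>150); print("foot",np.median(W[kf][:,2]),kf.sum())
E
python3 pad.py
```

```text
[]
203 329 [541.0, 87.0, 65.0] [87, 77, 68]
203 330 [543.0, 91.0, 70.0] [93, 82, 77]
204 328 [513.0, 71.0, 8.0] [110, 100, 90]
204 329 [543.0, 88.0, 62.0] [91, 78, 72]
204 330 [542.0, 91.0, 63.0] [90, 79, 71]
204 331 [540.0, 94.0, 63.0] [91, 81, 72]
205 328 [515.0, 72.0, 6.0] [106, 93, 86]
205 329 [541.0, 88.0, 54.0] [90, 78, 72]
205 330 [542.0, 91.0, 58.0] [95, 83, 76]
205 331 [540.0, 94.0, 57.0] [92, 80, 74]
205 332 [538.0, 96.0, 56.0] [101, 91, 84]
205 333 [534.0, 98.0, 51.0] [117, 107, 97]
206 327 [520.0, 71.0, 6.0] [123, 114, 100]
206 328 [519.0, 74.0, 7.0] [94, 82, 73]
206 329 [542.0, 88.0, 50.0] [89, 78, 71]
206 330 [544.0, 92.0, 55.0] [90, 80, 72]
206 331 [541.0, 95.0, 54.0] [96, 85, 78]
206 332 [539.0, 97.0, 52.0] [94, 84, 76]
206 333 [535.0, 98.0, 47.0] [115, 106, 92]
207 327 [526.0, 74.0, 11.0] [89, 77, 67]
207 328 [534.0, 81.0, 28.0] [82, 70, 61]
207 329 [543.0, 89.0, 46.0] [95, 82, 76]
207 330 [542.0, 92.0, 47.0] [94, 82, 77]
207 331 [541.0, 94.0, 47.0] [96, 83, 77]
207 332 [537.0, 96.0, 42.0] [91, 80, 73]
207 333 [534.0, 98.0, 41.0] [78, 66, 58]
207 334 [515.0, 93.0, 10
[... 2590 characters left out ...]
0.0, 104.0, 4.0] [115, 95, 73]
213 336 [527.0, 106.0, 1.0] [116, 82, 49]
213 337 [523.0, 108.0, -3.0] [119, 83, 43]
213 338 [523.0, 111.0, -1.0] [117, 82, 44]
213 339 [523.0, 115.0, 2.0] [117, 82, 41]
214 334 [537.0, 104.0, 8.0] [118, 103, 84]
214 335 [532.0, 105.0, 1.0] [112, 79, 45]
214 336 [529.0, 107.0, -2.0] [116, 79, 40]
214 337 [526.0, 109.0, -4.0] [117, 80, 45]
214 338 [526.0, 113.0, -1.0] [117, 81, 42]
214 339 [523.0, 115.0, -4.0] [115, 80, 42]
215 336 [533.0, 109.0, -0.0] [114, 79, 44]
215 337 [530.0, 111.0, -3.0] [116, 81, 44]
215 338 [530.0, 115.0, 0.0] [118, 83, 44]
216 337 [536.0, 114.0, 2.0] [112, 78, 42]
216 338 [530.0, 115.0, -6.0] [114, 78, 42]
foot 0.008263330928733874 218
```

```bash
python3 -m inch '[[[-1.3,-6.8,0,0,-1],[-1.5,-13.8,0,0,-1],[-1.5,-13.8,0,0,-1]]]'; python3 -m inch '[[[0.5,-3.5,0,0,-1],[1.1,-6.9,0,0,-1],[1.1,-6.9,0,0,-1]]]'; python3 -m inch '[[[0.9,-3.5,0,0,-1],[2.3,-6.6,0,0,-1],[2.3,-6.6,0,0,-1]]]' ; python3 pad.py | awk 'NF<4 || $1<60 || /foot/'; python3 - <<'E'
from h import *
c="scene"; print([(round(o["score"],2),w(c,o["xyz"]).round(4)) for n in ("pad",) for o in r.tip_of(c,n)])
E
```

```text
time: 9.95
tcp_pos: [0.4947, 0.0929, 0.1408]
tool_rot: [-3.141, -0.002, -0.0]
wrist_force: [-0.0, 3.4, 1.0]
opening: 0.0143
grasp_force: 25.0
time: 10.32
tcp_pos: [0.4958, 0.0994, 0.1408]
tool_rot: [-3.141, -0.001, -0.0]
wrist_force: [-0.6, 1.5, 0.7]
opening: 0.0146
grasp_force: 25.0
time: 10.7
tcp_pos: [0.4982, 0.106, 0.1408]
tool_rot: [-3.141, -0.001, -0.0]
wrist_force: [0.4, 2.0, -0.5]
opening: 0.0143
grasp_force: 25.0
[(0.17, 835)]
foot 0.008169204051043547 219
[(0.55, array([ 0.5347,  0.0923, -0.0094]))]
```

```bash
python3 -m inch '[[[3.4,-6.1,0,0,-1],[7.8,-11.5,0,0,-1],[7.8,-11.5,0,0,-1]]]' | egrep 'time|tcp|force'; python3 -m inch '[[[5.3,-4.6,0,0,-1],[11.2,-8.2,0,0,-1],[11.2,-8.2,0,0,-1]]]'| egrep 'time|tcp|force'; python3 - <<'E'
from h import *
p,d=snap("scene"); cv2.imwrite("pics/s3c.png",cv2.resize(p[150:250,260:400,::-1],(784,560),interpolation=cv2.INTER_CUBIC))
c="scene"; print([(round(o["score"],2),w(c,o["xyz"]).round(4)) for n in ("pad",) for o in r.tip_of(c,n)])
E
```

```text
time: 11.22
tcp_pos: [0.5065, 0.1178, 0.1408]
wrist_force: [2.4, 1.7, -1.6]
grasp_force: 25.0
time: 11.6
tcp_pos: [0.518, 0.1257, 0.1408]
wrist_force: [3.3, -1.1, -1.4]
grasp_force: 25.0
[(0.47, array([ 0.5359,  0.0915, -0.0098]))]
```

View pics/s3c.png

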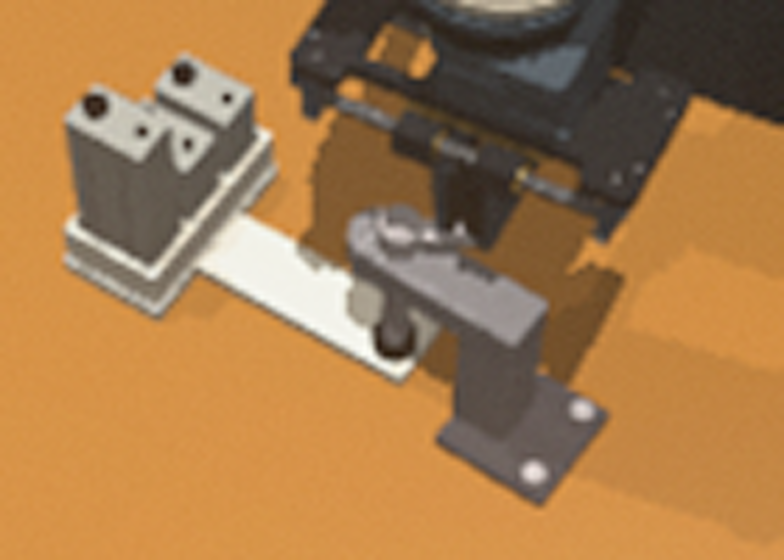

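The pad at (395,340) looks to be on or just above the foot. I'll continue in small steps and watch the force.

```bash
python3 -m inch '[[[6.5,-2.5,0,0,-1],[13.4,-3.8,0,0,-1],[13.4,-3.8,0,0,-1]]]' | egrep 'time|tcp|force'
```

```text
time: 12.08
tcp_pos: [0.5311, 0.1291, 0.1408]
wrist_force: [2.0, -4.7, -0.5]
grasp_force: 25.0
```

```bash
python3 -m inch '[[[7,-0.1,0,0,-1],[13.9,1,0,0,-1],[13.9,1,0,0,-1]]]' | egrep 'time|tcp|force'
```

```text
time: 12.45
tcp_pos: [0.5449, 0.1279, 0.1408]
wrist_force: [0.5, -5.5, 0.6]
grasp_force: 25.0
```

```bash
python3 -m inch '[[[6.6,2.3,0,0,-1],[12.7,5.7,0,0,-1],[12.7,5.7,0,0,-1]]]' | egrep 'time|tcp|force'
```

```text
time: 12.82
tcp_pos: [0.5575, 0.1221, 0.1408]
wrist_force: [-0.6, -6.2, 2.2]
grasp_force: 25.0
```

```bash
python3 -m inch '[[[5.4,4.4,0,0,-1],[10,9.7,0,0,-1],[10,9.7,0,0,-1]]]' | egrep 'time|tcp|force'
```

```text
time: 13.2
tcp_pos: [0.5674, 0.1123, 0.1407]
wrist_force: [-3.4, -4.9, 2.9]
grasp_force: 25.0
```

```bash
python3 -m inch '[[[1.5,2.2,0,0,-1],[2.8,4.4,0,0,-1],[2.8,4.4,0,0,-1]]]' | egrep 'time|tcp|force'
```

```text
time: 13.58
tcp_pos: [0.5698, 0.1083, 0.1407]
wrist_force: [-4.3, -1.8, 4.4]
grasp_force: 25.0
```

```bash
python3 -m inch '[[[1.2,2.4,0,0,-1],[2.2,4.8,0,0,-1],[2.2,4.8,0,0,-1]]]' | egrep 'time|tcp|force'
```

```text
time: 13.95
tcp_pos: [0.572, 0.1035, 0.1407]
wrist_force: [-5.3, -1.5, 4.1]
grasp_force: 25.0
```

```bash
python3 -m inch '[[[0,0,0,0,0],[0,0,0,0,0.5],[0,0,0,0,1],[0,0,0,0,1],[0,0,0,0,1],[0,0,-30,0,1],[0,0,-80,0,1],[0,0,-130,0,1]]]' | egrep 'time|tcp|open'; python3 -m inch '[[[-50,50,-15,0,1],[-90,100,-20,0,1],[-130,150,-20,0,1],[-130,150,-20,0,1],[-130,150,-20,0,1],[-130,150,-20,0,1]]]'| egrep 'time|tcp|open|wrist'
cat > m.py <<'E'
from h import *
import sys
c="wrist"; m=r.camera_model(c); p,d=snap(c,sys.argv[1])
f=200/np.tan(np.radians(m["fovy"]/2)); v,u=np.mgrid[:400,:640]
W=(np.stack([(u-m["cx"])/f*d,(v-m["cy"])/f*d,d],-1)-np.array(m["t"]))@np.array(m["R"]); W[d==0]=9
def rect(n,x0,x1,y0,y1,z0,z1):
    k=(W[...,0]>x0)&(W[...,0]<x1)&(W[...,1]>y0)&(W[...,1]<y1)&(W[...,2]>z0)&(W[...,2]<z1)
    q=W[k]; print(n,len(q),q.mean(0).round(4) if len(q) else 0,cv2.minAreaRect((q[:,:2]*1000).astype(np.float32)) if len(q)>5 else 0)
rect("tall top",.5,.62,-.14,-.01,.134,.145)
rect("short tops",.43,.62,-.14,-.01,.08,.089)
rect("handle top",.46,.62,.03,.2,.165,.18)
s=r.read_state(); print(s["time"],s["tcp_pos"],s["opening"])
E
python3 m.py w3
```

```text
time: 14.95
tcp_pos: [0.5717, 0.1036, 0.2722]
opening: 0.0906
time: 15.7
tcp_pos: [0.443, -0.0458, 0.2907]
wrist_force: [-0.1, 0.4, -0.2]
opening: 0.0911
tall top 1270 [ 0.5525 -0.0667  0.1411] ((552.599609375, -68.69782257080078), (50.0905876159668, 30.181446075439453), 84.53465270996094)
short tops 1613 [ 0.4975 -0.0617  0.0861] ((500.0020751953125, -63.600013732910156), (49.923179626464844, 75.99633026123047), 84.68934631347656)
handle top 281 [0.5714 0.1016 0.173 ] ((571.9635620117188, 102.889892578125), (14.174586296081543, 14.488243103027344), 32.46894454956055)
15.75 [ 0.44290704 -0.04569438  0.29066639] 0.0909909497057928
```

View pics/w3.png

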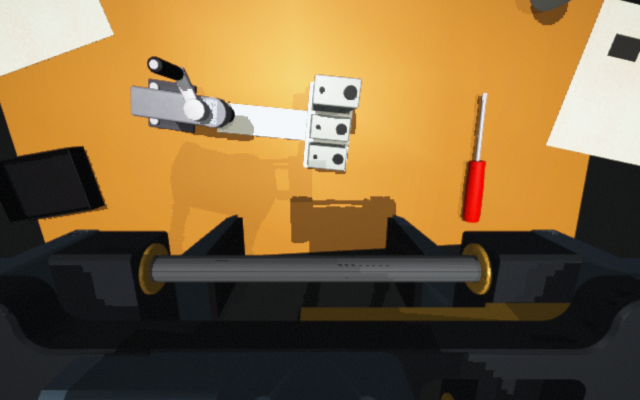

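The handle is at (153,64) and rests at 21°, with the stand and tall tank unmoved. Now I go down over the tank, fingers across its 50 mm sides.

```bash
python3 -m inch '[[[55,12,10,5.5,1],[109.5,23,40,5.5,1],[109.5,23,80,5.5,1],[109.5,23,120,5.5,1],[109.5,23,160,5.5,1],[109.5,23,190,5.5,1],[109.5,23,200,5.5,1],[109.5,23,200,5.5,1]]]' 20; python3 -m inch '[[[0,0,0,0,0.5],[0,0,0,0,0.3],[0,0,0,0,0.2],[0,0,0,0,0],[0,0,0,0,-0.2],[0,0,0,0,-1],[0,0,0,0,-1],[0,0,0,0,-1]]]' 20
```

```text
time: 16.75
tcp_pos: [0.5519, -0.0689, 0.0906]
tool_rot: [-3.138, 0.149, 0.001]
wrist_force: [0.5, -0.4, 0.3]
opening: 0.0914
grasp_force: 0.0
time: 17.75
tcp_pos: [0.5517, -0.0695, 0.0909]
tool_rot: [3.138, -0.15, 0.0]
wrist_force: [-0.2, 0.7, 5.7]
opening: 0.0497
grasp_force: 20.0
```

```bash
python3 -m inch '[[[0,0,0,0,-1],[0,0,-3,0,-1],[0,0,-8,0,-1],[0,0,-14,0,-1],[0,0,-20,0,-1],[0,0,-26,0,-1],[0,0,-32,0,-1],[0,0,-38,0,-1]]]' 30; python3 -m inch '[[[0,0,-8,0,-1],[0,0,-18,0,-1],[0,0,-28,0,-1],[0,0,-38,0,-1],[0,0,-48,0,-1],[0,0,-58,0,-1],[0,0,-68,0,-1],[0,0,-76,0,-1]]]'; python3 -m inch '[[[0,0,-3,0,-1],[0,0,-4,0,-1],[0,0,-4,0,-1],[0,0,-4,0,-1],[0,0,-4,0,-1],[0,0,-4,0,-1],[0,0,-4,0,-1],[0,0,-4,0,-1]]]'
python3 - <<'E'
from h import *
p,d=snap("scene"); cv2.imwrite("pics/s4c.png",cv2.resize(p[120:260,240:400,::-1],(640,560),interpolation=cv2.INTER_CUBIC))
for n in ("tall_tank","short_tank_a","stand"): print(n,[(round(o["score"],2),w("scene",o["xyz"]).round(3)) for o in r.tip_of("scene",n)])
E
```

```text
time: 18.75
tcp_pos: [0.5516, -0.0694, 0.1292]
tool_rot: [3.138, -0.15, 0.0]
wrist_force: [0.2, -0.3, -1.3]
opening: 0.0502
grasp_force: 30.0
time: 19.75
tcp_pos: [0.5517, -0.0695, 0.2055]
tool_rot: [3.138, -0.15, 0.001]
wrist_force: [0.6, 0.5, -1.7]
opening: 0.0498
grasp_force: 30.0
time: 20.75
tcp_pos: [0.5516, -0.0694, 0.2088]
tool_rot: [3.138, -0.15, -0.0]
wrist_force: [-0.6, -0.1, -1.6]
opening: 0.0499
grasp_force: 30.0
tall_tank [(0.94, array([ 0.552, -0.069,  0.131]))]
short_tank_a [(0.49, array([ 0.477, -0.063,  0.009])), (0.45, array([ 0.512, -0.069,  0.009]))]
stand [(0.67, array([ 0.513, -0.063,  0.   ]))]
```

View pics/s4c.png

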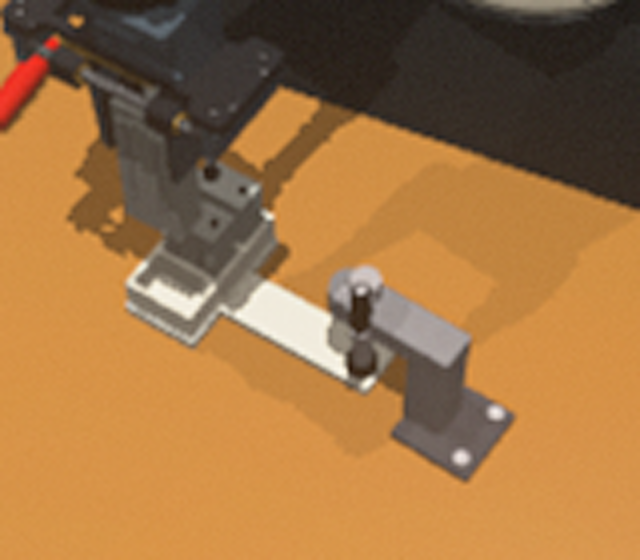

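The tank at (145,160) hangs level above its empty bay. Both short tanks are seated and the pad at (362,360) is on the foot. I hold a little longer, then hand in.

```bash
python3 -m inch '[[[0,0,0,0,-1],[0,0,0,0,-1],[0,0,0,0,-1],[0,0,0,0,-1],[0,0,0,0,-1],[0,0,0,0,-1],[0,0,0,0,-1],[0,0,0,0,-1]]]' && python3 -c "
from bench import r
print(r.sign_off())"
```

```text
time: 21.95
tcp_pos: [0.5516, -0.0695, 0.2088]
tool_rot: [3.138, -0.15, 0.0]
wrist_force: [-0.2, -0.1, -2.0]
opening: 0.0498
grasp_force: 30.0
the job is handed in; nothing more can be done
None
```

I handed the job in at about 22 s, with no verdict returned: the clamp is wound 475° clockwise (by the stated starting range at least 8.8 rad, about 12 N; pad force not measured directly), and the gripper holds the tall tank level with its underside about 130 mm above the bench.

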